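# Unlock the stain cupboard and fold its bifold door open

## Task

Somebody needs a bottle from the bolted stain cupboard on the bench. Roll the red ridged wheel on its top to the left, ridge by ridge, to draw the bolt, then pull the bifold door open by folding its two leaves together at the left side as far as they go, and leave it so. Do not knock over or shift the dropper bottle, the label roll or the timer that stand around.

Things in the scene. Friction and masses are not known exactly. Their poses are not given: they have to be found in the camera images.
- stain_cupboard: White cupboard fixed to the bench, 296 wide, 130 deep, 230 high, with amber panes in a two-leaf bifold door. Origin: middle of its front edge at bench height; x points into the cupboard, y to its left seen from the front, z up. The door's outer faces are flush with the front plane.
- lock_axle (a point): Centre of the red lock wheel, fixed to the cupboard at 58, 40, 235 mm in its frame; does not turn with the wheel. Wheel: 18 mm wide, axle along the cupboard's x, root radius 30 mm, eight ridges 45 degrees apart, 7 mm thick, out to radius 40 mm. Push its upper rim to the cupboard's left (+y). A closed fingertip with its end 34 mm above the axle meets only ridges, and is clear of them 45 mm to either side.
- lock_case (a point): Middle of the top of the flat dark lock case (68 x 112 mm), 15 mm above the axle. The wheel starts at an unknown angle, 0 to 29 degrees from its locked end: see or feel where the ridges are. It turns stiffly (about 4 N at the rim), stays where it is left and ends at a firm stop 126 degrees from the locked end; 12 to 20 N against that stop do no harm.
- pin_hole (a point): Hole in the case top in front of the wheel, fixed. The wheel is geared to a drop bolt that holds the left leaf: it rises 9 mm per rad and is clear of the door about 100 degrees from the locked end. When it is drawn, its green-banded top end stands 4 to 9 mm out of this hole. A fingertip may also ride up on a ridge's end: then it is pushed up rather than back.
- handle_top (a point): Point on the axis of the steel pull bar where it can be grasped from above; it moves with the leading (right) leaf. Upright round bar, 12 mm diameter, 45 mm in front of the leaf, 36 mm beyond the fold. The bar's top end is 27 mm above this point, its upper stand-off 39 mm below; 39 mm free between bar and leaf. The cupboard's top is 15 mm above this point.
- jamb_pivot (a point): Upright pivot axis of the left leaf, at 18, 130 mm in the cupboard's frame. Leaves: 130 mm each. Pivot, fold hinge and guide roller are on one line when shut; the roller, at the right end, runs left along it. At fold angle a the bar is at x = 0.018 - 0.094 sin a - 0.063 cos a, y = 0.130 - 0.166 cos a - 0.063 sin a (m, cupboard's frame): forward and slightly right first, then left.
- jamb_leaf (a joint): Fold angle of the door (rad): turn of the left leaf from shut (0) to fully folded at a stop (1.48, 85 degrees); the leading leaf turns the other way by the same angle. Locked, the door gives only about 0.03 to 0.05. Unlocked, it moves with a few newtons and stays where it is left.
- amber_dropper: Amber dropper bottle with black pipette cap, 36 mm diameter, 102 high, loose on the bench beside the cupboard's right end. Origin at its foot. Leave it alone.
- label_roll: White roll of labels, 62 mm diameter, 25 high, loose on the cupboard's top at the right rear. Origin at its underside. Leave it alone.
- timer: White wind-up timer with red knob, 62 mm diameter, 34 high, loose on the bench left of the cupboard. Origin at its underside. Leave it alone.

How it is judged:
By the outcome, as a careful person would: the job done as asked, in the order asked, and still so for the second after the job is handed in, with the robot touching nothing.
It also fails if it takes over 72 s, if anything falls off the work surface, if the arm or the gripper's body presses on something with over 40 N, if the wrist force passes 120 N, or if a joint passes its speed limit or range.

## Robot

A 6-joint arm with a two-finger parallel gripper is mounted at the origin on a cart in front of the work surface, level with it; the furniture and walls round the work are solid. World frame = base frame: x ahead of the robot, y to its left, z up, the work surface at z = 0. Lengths are in m, angles in rad, forces in N, time in s.
With the tool pointing down it reaches from about 0.325 to 0.85 m from the base axis. Payload 4.4 kg.
Tool frame: the origin (TCP) lies on the centre line of the jaws, within the pads' length; the fingertips stand 22 mm ahead of it and the grasp point (between the pads) lies 3 mm ahead of it; y points along the fingers, x is the direction in which the jaws open and shut, and the axes are right-handed (so a half turn about y gives the same grasp; the last joint's range is limited). The gripper opens to 94 mm and grips with 3 to 60 N. Pads are 16 mm wide; open, the fingers measure 119 mm over their backs; the gripper's body (75 mm by 177 mm) begins 78 mm behind the grasp point.
Start: joints at [-1.284, 0.207, 1.542, -0, 1.393, -0.15], TCP at [0.244, -0.521, 0.227] pointing down, gripper open.
Joint ranges: [-2.73, 2.73], [-0.86, 2.22], [0.23, 2.46], [-1.11, 4.25], [0.08, 2.63], [-2.82, 2.82]. Speed limits (rad/s): [2.79, 2.79, 3.14, 3.14, 3.14, 3.14].

## Interface

Orientations are given as a unit quaternion [w, x, y, z].
In Python, from workcell import monitor, vision, hand_in gives the robot as it stands. The module is installed in compiled form; this text tells all that it offers.
- The arm moves only by the tool step_arm, never from a script. Its argument "increments" is a list of rows, each a list of 5 numbers: the shift along the tool's x, y, z normalised to -1 to 1, where 1 is 0.4 m, then the turn about the tool's y normalised to -1 to 1, where 1 is 0.08 rad, then the finger opening in mm, from 0 to 94. In form: [[dx, dy, dz, roll, fingers], ...]. A call has 1 to 12 rows; each row shifts and turns the pose as measured when the row begins, along the tool's axes as they then stand; what a row does not reach is not made up. A row lasts 1/12 s, in which the tool goes at most 41.7 mm and 7.16 degrees, less where a joint would pass 70% of its speed; a pose out of reach is approached as far as the arm can. A call with a number of a shift or a turn outside -1 to 1 is refused whole. A call with a gripper value outside its range is refused whole. The fingers move at their own pace and stop on an object; the grip force is fixed at half the most. Time passes only in rows, so rows that do not move let the fingers close. It gives the time, the measured TCP pose, the force and the opening at its end, in the units of the state.
- monitor.observe(): the state, without advancing time (a new reading comes with each control period).
- vision.grab_frame(name): name is "scene" or "top" or "wrist"; returns a dict with "color" (384x512x3 uint8, red, green, blue), "range_z" (384x512 float32, m along the optical axis (not along the pixel's ray), 0 where there is no reading), "fx", "fy", "cx", "cy" (pixels), "position" and "orientation" of the camera in the world. Camera axes: x right, y down, z forward; pixel columns grow to the right and rows downward; lengths in m; the calibration is good to about 2 mm. A picture is of the moment at which its call begins.
- hand_in(): hands the job in, once; it reports no verdict.
The state is a dict: "time_s": time; "joint_pos": joint angles; "dq": joint speeds; "tau": joint torques, N m; "tcp_pos": TCP position; "ee_rot": TCP orientation; "wrist_force": force on the tool from outside, world axes, zero at the start; "ft_torque": the same for the moment, N m; "gripper_width": finger opening in m.
Only numpy, scipy, OpenCV 4.12 (cv2) and the standard library are available. Lean on these libraries where they do the work, as an engineer would, in place of code of your own. Each camera call takes 0.05 s, during which the arm holds its last target.

## Working session

There is one attempt and no reset: what is moved stays moved. The work goes in short steps, Python scripts to look and compute and a tool call to move; the robot and the scene stay as the last step left them, time stands still between calls to the robot, and variables do not carry over. Pictures are saved under pics/ and viewed, and the job is handed in when it is done.

Besides the shell and the picture viewer there is one more tool, called by a JSON object that holds its "api" and its "payload", one argument or row to a line. step_arm: Moves the arm, as the interface text tells. Its arguments: {"type":"object","properties":{"increments":{"type":"array"}},"required":["increments"]}

```bash
mkdir -p pics
cat > h.py <<'E'
import numpy as np,cv2
from workcell import monitor,vision
from scipy.spatial.transform import Rotation as R
def grab(n,tag=None):
    f=vision.grab_frame(n)
    if tag: cv2.imwrite(f'pics/{tag}.png',cv2.cvtColor(f['color'],cv2.COLOR_RGB2BGR))
    return f
def rot(q): return R.from_quat([q[1],q[2],q[3],q[0]]).as_matrix()
def pts(f,u,v,z=None):
    u=np.asarray(u);v=np.asarray(v)
    if z is None: z=f['range_z'][v,u]
    c=np.stack([(u-f['cx'])/f['fx']*z,(v-f['cy'])/f['fy']*z,z+0*u],-1)
    return c@rot(f['orientation']).T+np.array(f['position'])
def plane(f,u,v,h):
    p=np.array(f['position']);d=pts(f,u,v,1.0)-p
    return p+d*((h-p[2])/d[...,2])[...,None]
E
python3 - <<'E'
from h import *
s=monitor.observe();print(s)
for n in("scene","top","wrist"):
    f=grab(n,n+"0");print(n,f['position'],f['orientation'],f['fx'])
E
```

```text
{'time_s': 0.0, 'joint_pos': array([-1.28349172e+00,  2.07408272e-01,  1.54294092e+00, -2.48000003e-05,
        1.39350607e+00, -1.50472141e-01]), 'dq': array([-0.00020346, -0.00101566, -0.00051567, -0.0004243 , -0.00025425,
        0.00019286]), 'tau': array([-3.27829036e-05, -3.70877194e+01, -2.81417066e+01,  6.98352931e-02,
        3.60732630e-02, -1.72073692e-04]), 'tcp_pos': array([ 0.24353738, -0.52003997,  0.22630361]), 'ee_rot': array([ 0.59716165, -0.59612334,  0.3801045 , -0.37888717]), 'wrist_force': array([-0.10136386, -0.37839983,  0.52328166]), 'ft_torque': array([ 0.01038885,  0.03693083, -0.04820591]), 'gripper_width': 0.09421057707200285}
scene [ 0.11629206 -1.00508919  1.03080501] [-0.3773695   0.89958729 -0.19871643  0.09405717] 478.36017041567646
top [ 0.43979161 -0.22657878  1.04267176] [-0.01861184  0.70902538 -0.70471265  0.01779573] 352.6293864665767
wrist [ 0.30716597 -0.49211474  0.38345318] [ 0.10101536  0.83758893 -0.53289151 -0.06532476] 319.85055669458677
```

View pics/scene0.png

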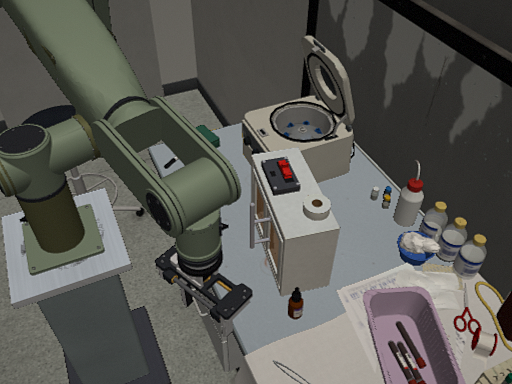

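View pics/top0.png

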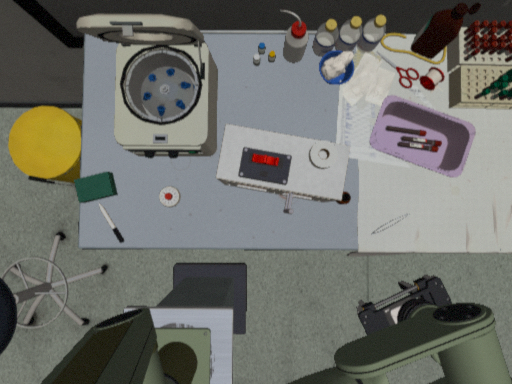

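View pics/wrist0.png

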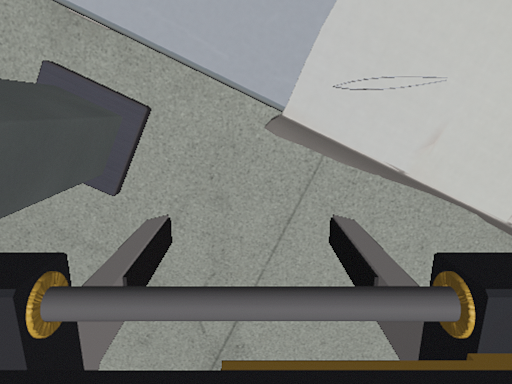

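The top view shows the cupboard, its left-front corner near pixel (217,184) and right-front near (342,201). The red wheel is at (265,160), the bar at (288,205), the dropper at (344,198) and the timer at (169,197). Next I'll measure these.

Run:
```python
from h import *
f=grab("top")
z=f['range_z'];v,u=np.mgrid[0:384,0:512]
P=pts(f,u,v)
m=(abs(P[...,2]-0.23)<0.006)&(u>200)&(u<360)&(v>115)&(v<215)
# include everything above
m2=(P[...,2]>0.222)&(P[...,2]<0.30)&(u>212)&(u<360)&(v>115)&(v<206)
m2=cv2.morphologyEx(m2.astype(np.uint8),cv2.MORPH_OPEN,np.ones((7,7)))
q=P[m2>0][:,:2].astype(np.float32)
r=cv2.minAreaRect(q*1000);print(r,cv2.boxPoints(r))
print('topz',np.median(P[m][:,2]))
hsv=cv2.cvtColor(f['color'],cv2.COLOR_RGB2HSV)
red=((hsv[...,0]<8)|(hsv[...,0]>172))&(hsv[...,1]>150)&(hsv[...,2]>80)
for n,b in(('wheel',(240,290,140,180)),('timer',(150,190,180,215))):
    k=red&(u>b[0])&(u<b[1])&(v>b[2])&(v<b[3]);print(n,k.sum(),P[k].mean(0),P[k].min(0),P[k].max(0))
im=cv2.cvtColor(f['color'],cv2.COLOR_RGB2BGR)[110:220,205:360]
cv2.imwrite('pics/topz.png',cv2.resize(im,None,fx=5,fy=5,interpolation=cv2.INTER_CUBIC))
g=grab("scene")
im=cv2.cvtColor(g['color'],cv2.COLOR_RGB2BGR)[145:300,235:345]
cv2.imwrite('pics/scz.png',cv2.resize(im,None,fx=3.8,fy=3.8,interpolation=cv2.INTER_CUBIC))
```

```text
((550.0811767578125, -288.32470703125), (295.60662841796875, 130.317138671875), 80.1970443725586) [[ 460.70892 -422.87604]
 [ 589.12335 -445.0639 ]
 [ 639.4534  -153.77338]
 [ 511.039   -131.58551]]
topz 0.23057210618235147
wheel 230 [ 0.55043323 -0.24614415  0.26684047] [ 0.43979161 -0.27576178  0.2486573 ] [ 0.56671469 -0.2172465   1.04267176]
timer 28 [0.47618249 0.02564507 0.03324265] [0.47025856 0.01767154 0.02825347] [0.48205613 0.03337532 0.03622271]
```

View pics/topz.png

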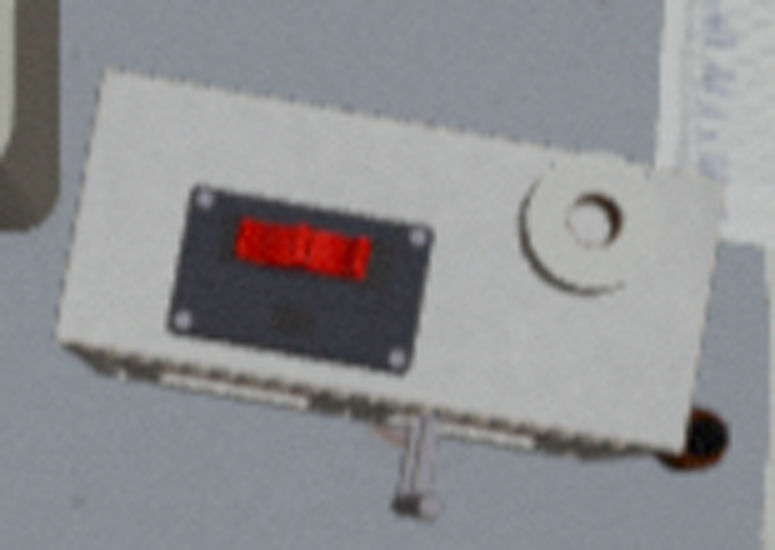

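View pics/scz.png

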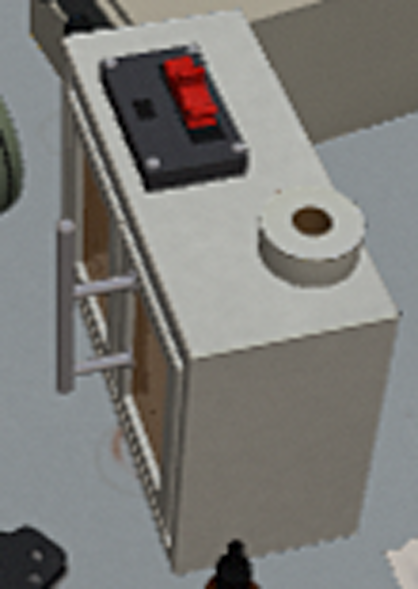

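```bash
cat >> h.py <<'E'
O=np.array([.48587,-.27723,0]);yaw=np.arctan2(.0503,.2913);yaw=-yaw
X=np.array([np.cos(yaw),np.sin(yaw),0]);Y=np.array([-np.sin(yaw),np.cos(yaw),0]);Z=np.array([0,0,1.])
def cup(x,y,z): return O+x*X+y*Y+z*Z
def tocup(p): d=np.asarray(p)-O; return np.array([d@X,d@Y,d@Z])
def st():
    s=monitor.observe();M=rot(s['ee_rot']);F=s['wrist_force']
    print('t %.2f tcp cup mm'%s['time_s'],np.round(1000*tocup(s['tcp_pos']),1),'F cup',np.round([F@X,F@Y,F[2]],1),'w %.1f'%(1000*s['gripper_width']))
    print(' tool x in cup',np.round([M[:,0]@X,M[:,0]@Y,M[2,0]],3),'y',np.round(M[:,1]@np.stack([X,Y,Z]).T,3),'z',np.round([M[:,2]@X,M[:,2]@Y,M[2,2]],3),'q',np.round(s['joint_pos'],2))
    return s,M
def go(t,dirx=None):
    s,M=st();d=M.T@(np.asarray(t)-s['tcp_pos']);print(' delta tool mm',np.round(d*1000,1),'norm',np.round(d/.4,4))
    if dirx is not None:
        e=M.T@np.asarray(dirx);a=np.arctan2(-e[2],e[0]);print(' roll',round(a,4),'norm',round(a/.08,3))
E
python3 - <<'E'
from h import *
f=grab("top")
for u,v in((290,210),(291,211),(289,211),(290,212)):print(np.round(1000*tocup(pts(f,u,v)),1))
print(1000*tocup(plane(f,np.array(205+430/5),np.array(110+505/5),.242)))
# wheel
v,u=np.mgrid[0:384,0:512];P=pts(f,u,v)
hsv=cv2.cvtColor(f['color'],cv2.COLOR_RGB2HSV)
k=((hsv[...,0]<8)|(hsv[...,0]>172))&(hsv[...,1]>150)&(u>240)&(u<290)&(v>140)&(v<180)&(f['range_z']>0)
c=(P[k]-O)@np.stack([X,Y,Z]).T*1000
print('wheel',c.min(0),c.max(0))
for a in range(-8,88,4):
    q=c[(c[:,1]>=a)&(c[:,1]<a+4)]
    if len(q):print(a+2,len(q),np.round(np.percentile(q[:,2],[10,50,90])-235,1),end=' | ')
print();go(cup(.058,-.02,.33),X);go(cup(.058,-.02,.33),-X)
E
```

```text
[-42.2 -34.2 244.6]
[-43.9 -37.2 240.6]
[-44.7 -32.8 240.2]
[-46.6 -35.2 242.3]
[-43.95015132 -37.06430411 242.        ]
wheel [ 49.1198398   12.13485357 249.4843739 ] [ 70.44705195  71.47245699 277.88017352]
14 16 [29.  30.7 33.6] | 18 14 [28.9 30.8 32.2] | 22 17 [20.4 26.2 29.2] | 26 15 [24.  26.6 28.6] | 30 17 [21.  28.4 30. ] | 34 16 [28.  29.7 30.6] | 38 14 [27.1 30.4 40.4] | 42 17 [38.9 40.3 41.7] | 46 17 [27.4 32.2 40.9] | 50 15 [26.7 28.5 29.7] | 54 14 [24.5 25.8 28. ] | 58 14 [21.7 25.1 26. ] | 62 16 [19.8 23.9 26.3] | 66 16 [26.3 27.7 28.4] | 70 12 [24.1 27.1 28.3] | 
t 0.30 tcp cup mm [-197.3 -281.   227. ] F cup [0.  0.5 0.1] w 94.1
 tool x in cup [ 0.572 -0.82  -0.001] y [-0.     0.001 -1.   ] z [0.82  0.572 0.   ] q [-1.28  0.21  1.54 -0.    1.39 -0.15]
 delta tool mm [ -68.2 -102.9  358.7] norm [-0.1704 -0.2572  0.8966]
 roll -0.962 norm -12.025
t 0.30 tcp cup mm [-197.3 -281.   227. ] F cup [0.  0.5 0.1] w 94.1
 tool x in cup [ 0.572 -0.82  -0.001] y [-0.     0.001 -1.   ] z [0.82  0.572 0.   ] q [-1.28  0.21  1.54 -0.    1.39 -0.15]
 delta tool mm [ -68.2 -102.9  358.7] norm [-0.1704 -0.2572  0.8966]
 roll 2.1796 norm 27.245
```

{"api": "step_arm", "payload": {
  "increments": [
    [0,-0.09,0,-1,0],
    [0,-0.09,0,-1,0],
    [0,-0.09,0,-1,0],
    [0,0,0,-1,0],
    [0,0,0,-1,0],
    [0,0,0,-1,0],
    [0,0,0,-1,0],
    [0,0,0,-1,0],
    [0,0,0,-1,0],
    [0,0,0,-1,0],
    [0,0,0,-1,0],
    [0,0,0,-1,0]
  ]
}}

```text
time_s: 1.3
tcp_pos: [0.2434, -0.5194, 0.3391]
ee_rot: [0.707, -0.704, 0.045, -0.044]
wrist_force: [-0.1, 0.8, 0.2]
gripper_width: 0.0174
```

```bash
python3 -c "
from h import *
go(cup(.058,-.015,.33),X)"
```

```text
t 1.30 tcp cup mm [-197.8 -279.9  339.1] F cup [-0.3  0.7  0.2] w 17.4
 tool x in cup [ 0.999  0.045 -0.002] y [-0.002  0.004 -1.   ] z [-0.045  0.999  0.004] q [-1.28  0.14  1.39  0.    1.61 -1.16]
 delta tool mm [267.3   9.6 253.2] norm [0.6683 0.0241 0.633 ]
 roll 0.0446 norm 0.558
```

{"api": "step_arm", "payload": {
  "increments": [
    [0.067,0,0.063,0.5,0],
    [0.067,0,0.063,0,0],
    [0.067,0,0.063,0,0],
    [0.067,0,0.063,0,0],
    [0.067,0,0.063,0,0],
    [0.067,0,0.063,0,0],
    [0.067,0,0.063,0,0],
    [0.067,0,0.063,0,0],
    [0.067,0,0.063,0,0],
    [0.05,0,0.05,0,0]
  ]
}}

```text
time_s: 2.13
tcp_pos: [0.5481, -0.3151, 0.3373]
ee_rot: [0.705, -0.704, 0.065, -0.062]
wrist_force: [-0.5, -0.5, 0.4]
gripper_width: 0.0004
```

```bash
python3 -c "
from h import *
grab('wrist','w1')
go(cup(.058,-.007,.292),X)"
```

```text
t 2.18 tcp cup mm [ 70.7 -22.7 336.9] F cup [ 0.9  1.9 -0.5] w 0.4
 tool x in cup [ 1.    -0.004 -0.001] y [-0.001  0.005 -1.   ] z [0.004 1.    0.005] q [-0.65  0.28  1.23  0.    1.64 -0.48]
 delta tool mm [-12.7  45.   15.4] norm [-0.0316  0.1125  0.0385]
 roll -0.0039 norm -0.049
```

View pics/w1.png

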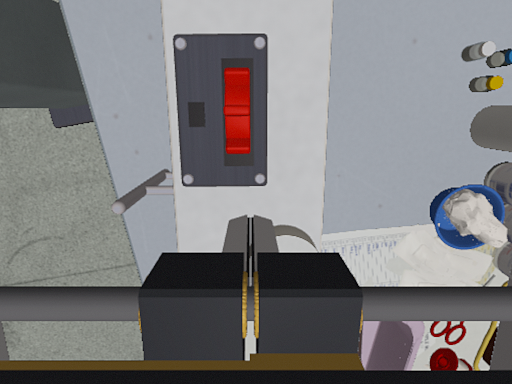

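{"api": "step_arm", "payload": {
  "increments": [
    [-0.03,0.03,0.025,0,0],
    [0,0.04,0,0,0],
    [0,0.02,0,0,0],
    [0,0.01,0,0,0],
    [0,0,0,0,0]
  ]
}}

```text
time_s: 2.6
tcp_pos: [0.5445, -0.296, 0.2951]
ee_rot: [0.706, -0.703, 0.059, -0.059]
wrist_force: [-0.3, 0.5, -0.1]
gripper_width: 0.0005
```

```bash
python3 -c "
from h import *
go(cup(.058,-.007,.2915),X)"
```

```text
t 2.60 tcp cup mm [ 60.9  -8.5 295.1] F cup [-0.4  0.5 -0.1] w 0.5
 tool x in cup [ 1.     0.004 -0.001] y [-0.001  0.005 -1.   ] z [-0.004  1.     0.005] q [-0.64  0.26  1.34  0.    1.55 -0.47]
 delta tool mm [-2.9  3.6  1.5] norm [-0.0073  0.009   0.0037]
 roll 0.0039 norm 0.049
```

{"api": "step_arm", "payload": {
  "increments": [
    [-0.007,0.009,0.01,0,0],
    [0,0,0.02,0,0],
    [0,0,0.02,0,0],
    [0,0,0.02,0,0],
    [0,0,0.02,0,0]
  ]
}}

```text
time_s: 3.02
tcp_pos: [0.5473, -0.2607, 0.2932]
ee_rot: [0.706, -0.703, 0.06, -0.062]
wrist_force: [0.3, 0.7, 0.2]
gripper_width: 0.0001
```

```bash
python3 -c "
from h import *
go(cup(.058,.06,.2915),X)"
```

```text
t 3.02 tcp cup mm [ 57.7  26.8 293.2] F cup [0.2 0.7 0.2] w 0.1
 tool x in cup [ 1.    -0.002  0.001] y [ 0.001  0.004 -1.   ] z [0.002 1.    0.004] q [-0.59  0.23  1.38  0.    1.53 -0.42]
 delta tool mm [ 0.2  1.8 33.2] norm [0.0006 0.0045 0.083 ]
 roll -0.0018 norm -0.022
```

{"api": "step_arm", "payload": {
  "increments": [
    [0,0.005,0.015,0,0],
    [0,0,0.015,0,0]
  ]
}}

```text
time_s: 3.18
tcp_pos: [0.5497, -0.2496, 0.2931]
ee_rot: [-0.703, 0.706, -0.06, 0.062]
wrist_force: [-0.9, -4.6, -3.0]
gripper_width: 0.0004
```

{"api": "step_arm", "payload": {
  "increments": [
    [0,0,0.015,0,0],
    [0,0,0.015,0,0]
  ]
}}

```text
time_s: 3.35
tcp_pos: [0.5518, -0.2384, 0.2935]
ee_rot: [-0.702, 0.707, -0.06, 0.063]
wrist_force: [-0.2, 1.1, 2.9]
gripper_width: 0.0005
```

{"api": "step_arm", "payload": {
  "increments": [
    [0,0,0.015,0,0],
    [0,0,0.015,0,0]
  ]
}}

```text
time_s: 3.52
tcp_pos: [0.5546, -0.224, 0.2938]
ee_rot: [-0.703, 0.706, -0.059, 0.063]
wrist_force: [0.3, 0.4, 0.2]
gripper_width: 0.0004
```

```bash
python3 -c "
from h import *
go(cup(.058,.06,.2915),X)"
```

```text
t 3.52 tcp cup mm [ 58.6  64.2 293.8] F cup [0.2 0.4 0.2] w 0.4
 tool x in cup [ 1.    -0.002  0.006] y [ 0.006 -0.004 -1.   ] z [ 0.002  1.    -0.004] q [-0.53  0.21  1.4  -0.    1.52 -0.35]
 delta tool mm [-0.6  2.3 -4.2] norm [-0.0016  0.0058 -0.0104]
 roll -0.0023 norm -0.029
```

```bash
cat > wh.py <<'E'
from h import *
import sys
f=grab("top");v,u=np.mgrid[0:384,0:512]
g=grab("scene")
im=cv2.cvtColor(g['color'],cv2.COLOR_RGB2BGR)[145:215,240:320]
a=cv2.resize(im,(640,560),interpolation=cv2.INTER_CUBIC)
cv2.imwrite(f'pics/{sys.argv[1]}s.png',a)
cv2.imwrite(f'pics/{sys.argv[1]}t.png',cv2.resize(cv2.cvtColor(f['color'],cv2.COLOR_RGB2BGR)[135:195,225:315],None,fx=7,fy=7,interpolation=cv2.INTER_CUBIC))
for ff,n in((f,'top'),(g,'scene')):
    P=pts(ff,u,v);h=cv2.cvtColor(ff['color'],cv2.COLOR_RGB2HSV)
    c=(P-O)@np.stack([X,Y,Z]).T*1000
    k=((h[...,0]<8)|(h[...,0]>172))&(h[...,1]>150)&(ff['range_z']>0)&(abs(c[...,0]-58)<20)&(abs(c[...,1]-40)<45)&(abs(c[...,2]-255)<40)
    c=c[k];th=np.degrees(np.arctan2(c[:,1]-40,c[:,2]-235));r=np.hypot(c[:,1]-40,c[:,2]-235)
    print(n,[(b+2,int(np.percentile(r[(th>=b)&(th<b+4)],85))) for b in range(-64,64,4) if ((th>=b)&(th<b+4)).sum()>2])
E
python3 wh.py a1
```

```text
top []
scene [(-62, 42), (-58, 41), (-54, 32), (-50, 32), (-46, 31), (-42, 29), (-38, 32), (-34, 31), (-30, 31), (-26, 37), (-22, 40), (-18, 41), (-14, 38), (2, 30), (6, 29), (10, 30), (14, 38), (18, 33), (22, 37), (26, 38), (30, 38)]
```

View pics/a1s.png

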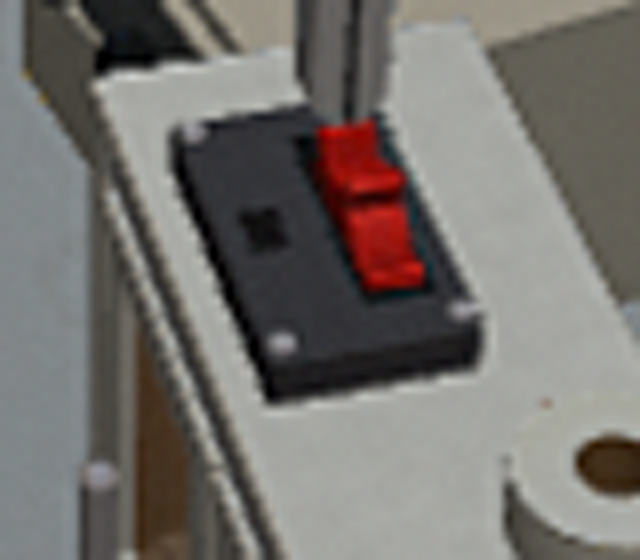

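View pics/a1t.png

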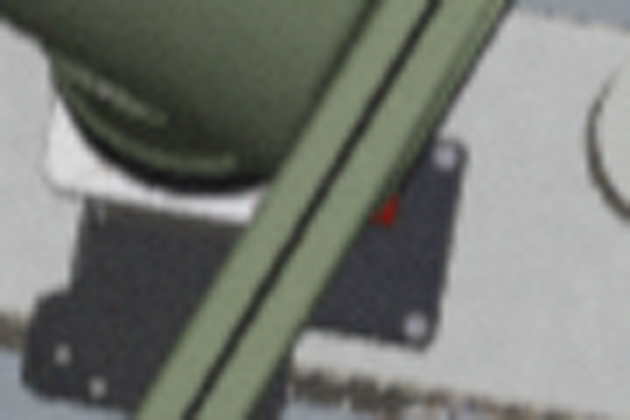

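{"api": "step_arm", "payload": {
  "increments": [
    [0,-0.03,0,0,0],
    [0,-0.03,-0.02,0,0],
    [0,0,-0.06,0,0],
    [0,0,-0.06,0,0],
    [0,0.02,-0.03,0,0],
    [0,0.03,0,0,0],
    [0,0,0,0,0]
  ]
}}

```text
time_s: 4.2
tcp_pos: [0.5443, -0.2888, 0.3008]
ee_rot: [0.705, -0.704, 0.056, -0.062]
wrist_force: [0.5, -0.0, -0.8]
gripper_width: 0.0004
```

```bash
python3 -c "
from h import *
go(cup(.058,.01,.2905),X)"
```

```text
t 4.20 tcp cup mm [ 59.5  -1.4 300.8] F cup [ 0.5  0.1 -0.8] w 0.4
 tool x in cup [1.    0.004 0.007] y [ 0.007  0.001 -1.   ] z [-0.004  1.     0.001] q [-0.63  0.24  1.34  0.    1.55 -0.46]
 delta tool mm [-1.6 10.3 11.4] norm [-0.0039  0.0257  0.0286]
 roll 0.0037 norm 0.046
```

{"api": "step_arm", "payload": {
  "increments": [
    [-0.004,0.02,0,0,0],
    [0,0.008,0.01,0,0],
    [0,0,0,0,0]
  ]
}}

```text
time_s: 4.45
tcp_pos: [0.5429, -0.2816, 0.2863]
ee_rot: [0.706, -0.703, 0.057, -0.06]
wrist_force: [-0.2, 0.3, -0.6]
gripper_width: 0.0006
```

{"api": "step_arm", "payload": {
  "increments": [
    [0,0,0.015,0,0],
    [0,0,0.015,0,0]
  ]
}}

```text
time_s: 4.62
tcp_pos: [0.5445, -0.2689, 0.2855]
ee_rot: [0.706, -0.703, 0.058, -0.06]
wrist_force: [-1.6, -4.8, 4.3]
gripper_width: 0.0004
```

{"api": "step_arm", "payload": {
  "increments": [
    [0,0,0.015,0,0],
    [0,0,0.015,0,0]
  ]
}}

```text
time_s: 4.78
tcp_pos: [0.5465, -0.2585, 0.2876]
ee_rot: [-0.703, 0.706, -0.058, 0.06]
wrist_force: [-1.7, -5.7, -1.1]
gripper_width: 0.0007
```

{"api": "step_arm", "payload": {
  "increments": [
    [0,0,0.015,0,0],
    [0,0,0.015,0,0]
  ]
}}

```text
time_s: 4.95
tcp_pos: [0.5483, -0.2479, 0.2879]
ee_rot: [-0.701, 0.709, -0.058, 0.06]
wrist_force: [-0.9, -5.3, -0.7]
gripper_width: 0.0007
```

{"api": "step_arm", "payload": {
  "increments": [
    [0,0,0.015,0,0],
    [0,0,0.015,0,0]
  ]
}}

```text
time_s: 5.12
tcp_pos: [0.5503, -0.2373, 0.2883]
ee_rot: [-0.698, 0.711, -0.058, 0.061]
wrist_force: [-1.0, -5.3, 0.1]
gripper_width: 0.0003
```

```bash
python3 -c "
from h import *
go(cup(.058,.06,.2905),X)"
```

```text
t 5.12 tcp cup mm [ 56.7  50.3 288.3] F cup [-0.1 -5.4  0.1] w 0.3
 tool x in cup [1.    0.003 0.006] y [ 0.006 -0.018 -1.   ] z [-0.003  1.    -0.018] q [-0.54  0.21  1.41 -0.01  1.51 -0.38]
 delta tool mm [ 1.3 -2.3  9.7] norm [ 0.0034 -0.0058  0.0242]
 roll 0.0032 norm 0.04
```

{"api": "step_arm", "payload": {
  "increments": [
    [0,0,0.015,0,0],
    [0,0,0.015,0,0]
  ]
}}

```text
time_s: 5.28
tcp_pos: [0.5529, -0.2249, 0.2891]
ee_rot: [-0.697, 0.712, -0.057, 0.062]
wrist_force: [0.7, -0.7, -0.4]
gripper_width: 0.0008
```

{"api": "step_arm", "payload": {
  "increments": [
    [0,0,0.015,0,0],
    [0,0,0.015,0,0]
  ]
}}

```text
time_s: 5.45
tcp_pos: [0.5555, -0.2096, 0.289]
ee_rot: [-0.699, 0.71, -0.056, 0.061]
wrist_force: [-0.3, 0.6, 0.7]
gripper_width: 0.0005
```

```bash
python3 -c "
from h import *
go(cup(.058,.06,.2905),X)"; python3 wh.py a2
```

```text
t 5.45 tcp cup mm [ 57.1  78.5 289. ] F cup [-0.4  0.6  0.7] w 0.5
 tool x in cup [1.    0.004 0.009] y [ 0.009 -0.016 -1.   ] z [-0.004  1.    -0.016] q [-0.5   0.2   1.42 -0.01  1.51 -0.33]
 delta tool mm [  0.8  -1.2 -18.5] norm [ 0.002  -0.0029 -0.0463]
 roll 0.0042 norm 0.053
top [(-46, 40), (-42, 39), (-38, 39), (-34, 31), (-30, 30), (-26, 31), (-22, 31), (-18, 32), (-14, 30), (-10, 31)]
scene [(-58, 32), (-54, 41), (-50, 43), (-46, 41), (-42, 37), (-38, 30), (-34, 31), (-30, 30), (-26, 30), (-22, 31), (-18, 30), (-14, 32), (-10, 39), (-6, 40), (-2, 39), (14, 26), (30, 32), (34, 36), (38, 38), (42, 36)]
```

View pics/a2s.png

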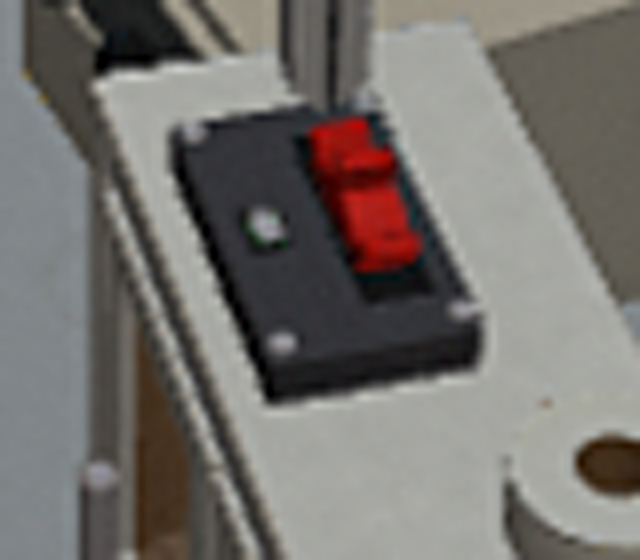

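The bolt's top end is showing in the hole at about (265,228), and the ridges are near -6° and -50°. I'll go back for another stroke.

{"api": "step_arm", "payload": {
  "increments": [
    [0,-0.03,0,0,0],
    [0,-0.03,-0.03,0,0],
    [0,0,-0.06,0,0],
    [0,0,-0.06,0,0],
    [0,0.02,-0.02,0,0],
    [0,0.03,0,0,0],
    [0,0.01,0,0,0],
    [0,0,0,0,0]
  ]
}}

```text
time_s: 6.22
tcp_pos: [0.5455, -0.275, 0.2927]
ee_rot: [-0.7, 0.71, -0.054, 0.06]
wrist_force: [0.3, 0.3, -0.4]
gripper_width: 0.0003
```

```bash
python3 -c "
from h import *
go(cup(.058,.01,.2890),X)"
```

```text
t 6.22 tcp cup mm [ 58.3  12.3 292.7] F cup [ 0.2  0.4 -0.4] w 0.3
 tool x in cup [1.    0.009 0.01 ] y [ 0.01  -0.013 -1.   ] z [-0.009  1.    -0.013] q [-0.6   0.23  1.38 -0.01  1.52 -0.44]
 delta tool mm [-0.4  3.7 -2.3] norm [-0.001   0.0092 -0.0057]
 roll 0.0093 norm 0.116
```

{"api": "step_arm", "payload": {
  "increments": [
    [0,0.009,0,0.1,0],
    [0,0,0.015,0,0],
    [0,0,0.015,0,0]
  ]
}}

```text
time_s: 6.47
tcp_pos: [0.5471, -0.2609, 0.2866]
ee_rot: [-0.7, 0.709, -0.058, 0.062]
wrist_force: [-0.8, -4.5, 5.1]
gripper_width: 0.0006
```

{"api": "step_arm", "payload": {
  "increments": [
    [0,0,0.015,0,0],
    [0,0,0.015,0,0]
  ]
}}

```text
time_s: 6.63
tcp_pos: [0.549, -0.2508, 0.2876]
ee_rot: [-0.697, 0.712, -0.058, 0.062]
wrist_force: [-1.5, -6.1, -0.8]
gripper_width: 0.0003
```

{"api": "step_arm", "payload": {
  "increments": [
    [0,0,0.015,0,0],
    [0,0,0.01,0,0]
  ]
}}

```text
time_s: 6.8
tcp_pos: [0.5506, -0.2427, 0.2884]
ee_rot: [-0.694, 0.715, -0.057, 0.062]
wrist_force: [-1.0, -5.3, -0.4]
gripper_width: 0.0002
```

{"api": "step_arm", "payload": {
  "increments": [
    [0,0,0.015,0,0],
    [0,0,0.01,0,0]
  ]
}}

```text
time_s: 6.97
tcp_pos: [0.5519, -0.236, 0.2896]
ee_rot: [-0.689, 0.719, -0.057, 0.063]
wrist_force: [-1.9, -10.2, -0.3]
gripper_width: 0.0002
```

{"api": "step_arm", "payload": {
  "increments": [
    [0,0,0.015,0,0]
  ]
}}

```text
time_s: 7.05
tcp_pos: [0.5523, -0.2346, 0.2906]
ee_rot: [-0.685, 0.724, -0.058, 0.063]
wrist_force: [-3.2, -16.7, -1.0]
gripper_width: 0.0004
```

```bash
python3 -c "
from h import *
go(cup(.058,.06,.2890),X)"
```

```text
t 7.05 tcp cup mm [ 58.2  53.3 290.6] F cup [ -0.3 -17.   -1. ] w 0.4
 tool x in cup [ 1.    -0.     0.013] y [ 0.013 -0.054 -0.998] z [ 0.001  0.999 -0.054] q [-0.52  0.2   1.42 -0.05  1.49 -0.35]
 delta tool mm [-0.2  1.2  6.7] norm [-0.0006  0.003   0.0168]
 roll -0.0009 norm -0.012
```

```bash
python3 wh.py a3; python3 -c "
from h import *
st()"
```

```text
top [(-54, 40)]
scene [(-58, 42), (-54, 41), (-50, 41), (-46, 29), (-42, 33), (-38, 33), (-34, 30), (-30, 31), (-26, 33), (-22, 30), (-18, 40), (-14, 38), (-10, 40), (-2, 33), (10, 29), (14, 28), (22, 32), (26, 30), (54, 27)]
t 7.15 tcp cup mm [ 58.7  57.3 291.2] F cup [ 0.2 -1.7  2.9] w 0.3
 tool x in cup [1.    0.001 0.014] y [ 0.014 -0.046 -0.999] z [-0.001  0.999 -0.046] q [-0.52  0.2   1.42 -0.04  1.49 -0.35]
```

View pics/a3s.png

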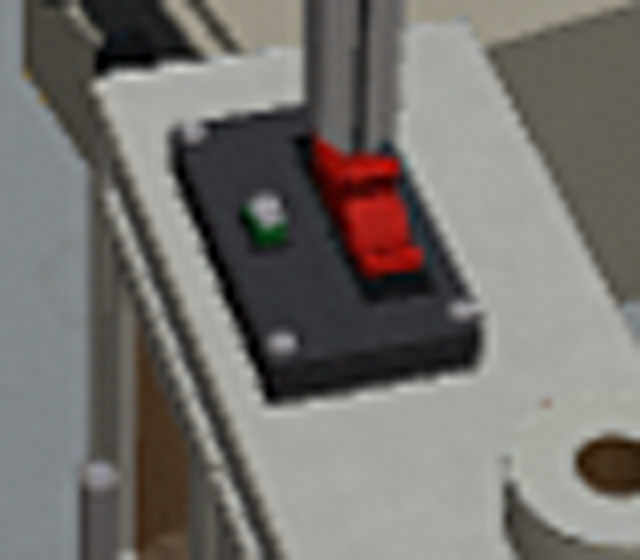

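The green band now stands well out of the hole at about (267,220), and the push reached 17 N at the stop. The bolt is drawn, so I'll lift clear and turn for the bar.

{"api": "step_arm", "payload": {
  "increments": [
    [0,-0.05,0,0,0],
    [0,-0.07,0,0,0],
    [0,0,0,1,20],
    [-0.03,0,-0.03,1,50],
    [0,0,0,1,50],
    [0,0,0,1,50],
    [0,0,0,1,50],
    [0,0,0,1,50],
    [0,0,0,1,50],
    [0,0,0,1,50],
    [0,0,0,1,50],
    [0,0,0,1,50]
  ]
}}

```text
time_s: 8.15
tcp_pos: [0.5414, -0.2189, 0.3443]
ee_rot: [-0.614, 0.629, -0.327, 0.346]
wrist_force: [-0.4, 0.2, -0.5]
gripper_width: 0.0503
```

{"api": "step_arm", "payload": {
  "increments": [
    [0,0,0,1,50],
    [0,0,0,1,50],
    [0,0,0,1,50],
    [0,0,0,1,50],
    [0,0,0,1,50],
    [0,0,0,1,50],
    [0,0,0,1,50],
    [0,0,0,1,50],
    [0,0,0,0,50]
  ]
}}

```text
time_s: 8.9
tcp_pos: [0.5436, -0.2039, 0.3448]
ee_rot: [-0.479, 0.478, -0.512, 0.529]
wrist_force: [0.3, -1.4, 0.0]
gripper_width: 0.0501
```

```bash
python3 -c "
from h import *
go(cup(-.045,-.036,.300),-Y)"
```

```text
t 8.90 tcp cup mm [ 44.4  82.1 344.8] F cup [ 0.5 -1.3  0. ] w 50.1
 tool x in cup [ 0.087 -0.996  0.015] y [ 0.02  -0.013 -1.   ] z [0.996 0.087 0.018] q [-0.5   0.14  1.38 -0.01  1.6   1.15]
 delta tool mm [ 109.2   44.7 -100.2] norm [ 0.2729  0.1117 -0.2504]
 roll 0.0872 norm 1.09
```

{"api": "step_arm", "payload": {
  "increments": [
    [0,0,0,1,50],
    [0.054,0,-0.05,0,50],
    [0.054,0,-0.05,0,50],
    [0.054,0,-0.05,0,50],
    [0.054,0,-0.05,0,50],
    [0.04,0,-0.04,0,50],
    [0,0,0,0,50]
  ]
}}

```text
time_s: 9.48
tcp_pos: [0.432, -0.2838, 0.3434]
ee_rot: [-0.467, 0.461, -0.526, 0.54]
wrist_force: [0.9, -0.5, -1.2]
gripper_width: 0.0501
```

```bash
python3 -c "
from h import *
grab('wrist','w2')
go(cup(-.045,-.036,.300),-Y)"
```

```text
t 9.53 tcp cup mm [-50.8 -14.5 343.5] F cup [ 0.9  0.2 -0.1] w 49.5
 tool x in cup [ 0.033 -0.999  0.005] y [ 0.022 -0.004 -1.   ] z [0.999 0.033 0.022] q [-0.75  0.    1.53  0.01  1.59  0.96]
 delta tool mm [21.5 43.7  4.1] norm [0.0538 0.1094 0.0104]
 roll 0.0328 norm 0.411
```

View pics/w2.png

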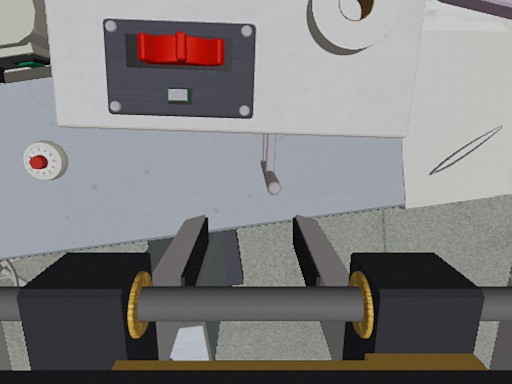

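The wrist view shows the bar's top end at (274,188), slightly right of the jaw centre, the pin out at (178,95), and the timer and label roll where they stood.

```bash
python3 -c "
from h import *
f=grab('wrist')
print(1000*tocup(plane(f,np.array(274.),np.array(188.),.242)))
print(f['range_z'][186:191,274], 1000*tocup(pts(f,274,187)))
print(1000*tocup(plane(f,np.array(178.),np.array(95.),.258)))
"
```

```text
[-40.73751714 -35.46849353 242.        ]
[0.26797736 0.2675387  0.26830262 0.2669088  0.26616997] [-40.1668814  -35.54298931 240.68955491]
[ 30.27801956  39.69996272 258.        ]
```

{"api": "step_arm", "payload": {
  "increments": [
    [0.054,0.01,0.008,0.4,50],
    [0,0.05,0.0,0,50],
    [0,0.03,0,0,50],
    [0,0,0,0,50]
  ]
}}

```text
time_s: 9.92
tcp_pos: [0.4408, -0.3014, 0.3089]
ee_rot: [-0.464, 0.452, -0.53, 0.547]
wrist_force: [0.5, -0.1, 0.1]
gripper_width: 0.0502
```

```bash
python3 -c "
from h import *
go(cup(-.045,-.036,.218),-Y)
grab('wrist','w3')"
```

```text
t 9.92 tcp cup mm [-40.3 -31.5 308.9] F cup [0.5 0.  0.1] w 50.2
 tool x in cup [ 0.01  -1.     0.003] y [ 0.03  -0.003 -1.   ] z [0.999 0.01  0.03 ] q [-0.77  0.05  1.55  0.01  1.52  0.96]
 delta tool mm [ 4.2 90.7 -7.4] norm [ 0.0104  0.2267 -0.0186]
 roll 0.0104 norm 0.13
```

View pics/w3.png

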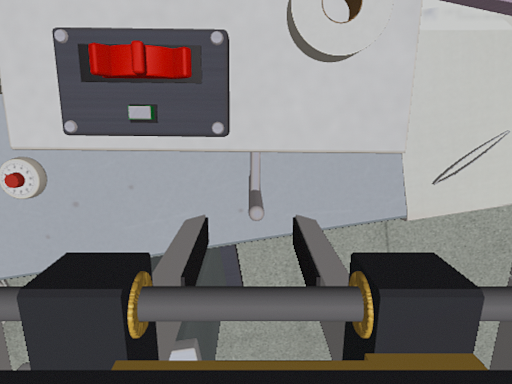

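{"api": "step_arm", "payload": {
  "increments": [
    [0.01,0.04,-0.01,0,50],
    [0,0.04,-0.008,0,50],
    [0,0.04,0,0,50],
    [0,0.04,0,0,50],
    [0,0.04,0,0,50],
    [0,0.02,0,0,50],
    [0,0,0,0,50]
  ]
}}

```text
time_s: 10.55
tcp_pos: [0.4453, -0.3016, 0.2264]
ee_rot: [-0.47, 0.454, -0.522, 0.548]
wrist_force: [-0.5, -0.0, 0.4]
gripper_width: 0.0502
```

```bash
python3 -c "
from h import *
go(cup(-.044,-.036,.218),-Y)
grab('wrist','w4')"
```

```text
t 10.55 tcp cup mm [-35.8 -30.9 226.4] F cup [-0.4 -0.1  0.4] w 50.2
 tool x in cup [ 0.025 -1.     0.007] y [ 0.043 -0.006 -0.999] z [0.999 0.026 0.043] q [-0.77  0.1   1.67  0.02  1.34  0.94]
 delta tool mm [ 4.8  8.1 -8.7] norm [ 0.0121  0.0202 -0.0217]
 roll 0.0256 norm 0.32
```

View pics/w4.png

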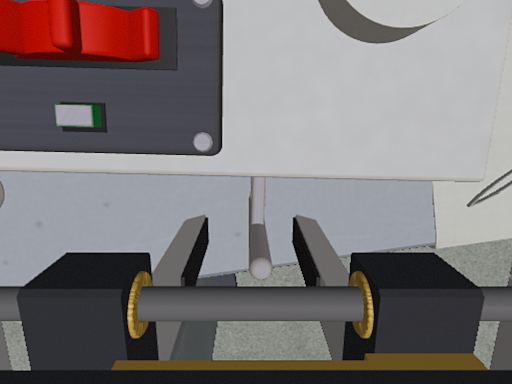

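{"api": "step_arm", "payload": {
  "increments": [
    [0.01,0.015,-0.025,0.3,50],
    [0,0.01,0,0,50],
    [0,0,0,0,50]
  ]
}}

```text
time_s: 10.85
tcp_pos: [0.4368, -0.3055, 0.2196]
ee_rot: [-0.464, 0.447, -0.525, 0.556]
wrist_force: [0.5, 0.2, 1.0]
gripper_width: 0.05
```

```bash
python3 -c "
from h import *
go(cup(-.044,-.036,.218),-Y)"
```

```text
t 10.85 tcp cup mm [-43.5 -36.2 219.6] F cup [0.5 0.3 1. ] w 50.0
 tool x in cup [ 0.001 -1.     0.01 ] y [ 0.049 -0.01  -0.999] z [0.999 0.001 0.049] q [-0.79  0.09  1.69  0.02  1.31  0.95]
 delta tool mm [-0.2  1.5 -0.5] norm [-0.0005  0.0038 -0.0013]
 roll 0.0013 norm 0.016
```

Close on the bar.

{"api": "step_arm", "payload": {
  "increments": [
    [0,0,0,0,0],
    [0,0,0,0,0],
    [0,0,0,0,0],
    [0,0,0,0,0],
    [0,0,0,0,0],
    [0,0,0,0,0]
  ]
}}

```text
time_s: 11.35
tcp_pos: [0.4374, -0.3065, 0.2221]
ee_rot: [-0.464, 0.446, -0.524, 0.558]
wrist_force: [0.3, 6.1, -0.3]
gripper_width: 0.0134
```

```bash
cat > door.py <<'E'
from h import *
s,M=st()
g=s['tcp_pos']+.003*M[:,1]
b=lambda a:np.array([.018-.094*np.sin(a)-.063*np.cos(a),.130-.166*np.cos(a)-.063*np.sin(a)])
A=np.linspace(-.05,1.6,1651);B=b(A).T;p=tocup(g)[:2]
d=np.hypot(*(B-p).T);i=d.argmin();print('a est %.3f off %.1f mm'%(A[i],d[i]*1000))
phi=np.arctan2(M[:,0]@X,-(M[:,0]@Y));print('tool yaw phi(ccw from -Y) %.3f'%phi)
# plan rows: tool turn with target phi=a*k
E
python3 door.py
python3 -c "
import numpy as np
for a in np.arange(0,1.5,.1):print(round(a,2),np.round(1000*np.array([.018-.094*np.sin(a)-.063*np.cos(a),.130-.166*np.cos(a)-.063*np.sin(a)]),1))"
```

```text
t 11.35 tcp cup mm [-42.8 -37.1 222.1] F cup [-0.7  6.1 -0.3] w 13.4
 tool x in cup [-0.001 -1.     0.011] y [ 0.053 -0.012 -0.999] z [0.999 0.    0.053] q [-0.79  0.09  1.69  0.02  1.31  0.95]
a est -0.012 off 2.3 mm
tool yaw phi(ccw from -Y) -0.001
0.0 [-45. -36.]
0.1 [-54.1 -41.5]
0.2 [-62.4 -45.2]
0.3 [-70.  -47.2]
0.4 [-76.6 -47.4]
0.5 [-82.4 -45.9]
0.6 [-87.1 -42.6]
0.7 [-90.7 -37.5]
0.8 [-93.3 -30.8]
0.9 [-94.8 -22.5]
1.0 [-95.1 -12.7]
1.1 [-94.4  -1.4]
1.2 [-92.4  11.1]
1.3 [-89.4  24.9]
1.4 [-85.3  39.7]
```

{"api": "step_arm", "payload": {
  "increments": [
    [0.01,0,-0.019,-1,0],
    [0.006,0,-0.018,-1,0]
  ]
}}

```text
time_s: 11.52
tcp_pos: [0.4259, -0.3096, 0.2222]
ee_rot: [-0.509, 0.488, -0.482, 0.52]
wrist_force: [4.8, -2.6, -2.4]
gripper_width: 0.0113
```

```bash
python3 door.py
```

```text
t 11.52 tcp cup mm [-53.6 -42.1 222.2] F cup [ 5.2 -1.7 -2.4] w 11.3
 tool x in cup [ 0.164 -0.986  0.017] y [ 0.062 -0.007 -0.998] z [0.985 0.165 0.06 ] q [-0.81  0.07  1.71  0.03  1.31  0.76]
a est 0.097 off 0.9 mm
tool yaw phi(ccw from -Y) 0.165
```

{"api": "step_arm", "payload": {
  "increments": [
    [0.005,0,-0.018,-0.5,0],
    [0.004,0,-0.018,-0.7,0],
    [0.002,0,-0.017,-0.7,0]
  ]
}}

```text
time_s: 11.77
tcp_pos: [0.4113, -0.3119, 0.2221]
ee_rot: [0.552, -0.522, 0.436, -0.482]
wrist_force: [8.4, 2.3, -0.5]
gripper_width: 0.0114
```

```bash
python3 door.py
```

```text
t 11.77 tcp cup mm [-67.6 -46.8 222.1] F cup [ 7.9  3.7 -0.5] w 11.4
 tool x in cup [ 0.319 -0.947  0.022] y [ 0.077  0.003 -0.997] z [0.945 0.32  0.074] q [-0.85  0.04  1.74  0.05  1.3   0.55]
a est 0.264 off 0.2 mm
tool yaw phi(ccw from -Y) 0.325
```

{"api": "step_arm", "payload": {
  "increments": [
    [-0.002,0,-0.016,-0.7,0],
    [-0.005,0,-0.015,-0.8,0],
    [-0.008,0,-0.013,-0.8,0]
  ]
}}

```text
time_s: 12.02
tcp_pos: [0.4005, -0.3093, 0.2222]
ee_rot: [0.595, -0.561, 0.376, -0.436]
wrist_force: [9.3, -2.1, -2.1]
gripper_width: 0.0122
```

```bash
python3 door.py
```

```text
t 12.02 tcp cup mm [-78.7 -46.1 222.2] F cup [ 9.6 -0.5 -2.1] w 12.2
 tool x in cup [ 0.493 -0.869  0.042] y [ 0.097  0.007 -0.995] z [0.864 0.495 0.088] q [-0.87  0.01  1.78  0.07  1.29  0.33]
a est 0.433 off 1.0 mm
tool yaw phi(ccw from -Y) 0.516
```

{"api": "step_arm", "payload": {
  "increments": [
    [-0.011,0,-0.009,-0.6,0],
    [-0.013,0,-0.006,-0.8,0],
    [-0.015,0,-0.002,-0.8,0]
  ]
}}

```text
time_s: 12.27
tcp_pos: [0.3934, -0.302, 0.2224]
ee_rot: [0.626, -0.599, 0.313, -0.389]
wrist_force: [5.5, -7.1, -4.5]
gripper_width: 0.0127
```

```bash
python3 door.py; python3 -c "
from h import *
f=grab('scene','s5')"
```

```text
t 12.27 tcp cup mm [-86.9 -40.1 222.4] F cup [ 6.6 -6.  -4.5] w 12.7
 tool x in cup [ 0.641 -0.764  0.073] y [ 0.113 -0.    -0.994] z [0.759 0.645 0.087] q [-0.88 -0.03  1.81  0.08  1.27  0.14]
a est 0.626 off 2.0 mm
tool yaw phi(ccw from -Y) 0.698
```

View pics/s5.png

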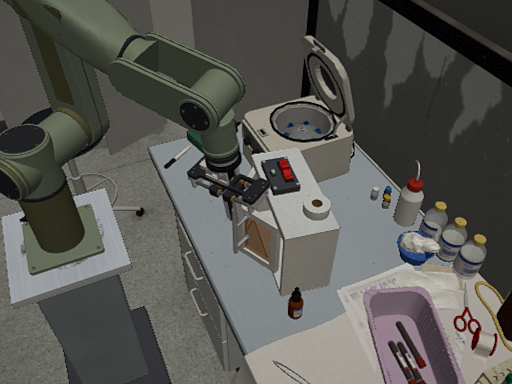

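{"api": "step_arm", "payload": {
  "increments": [
    [-0.015,0,0.001,-0.7,0],
    [-0.016,0,0.007,-0.8,0],
    [-0.016,0,0.013,-0.8,0]
  ]
}}

```text
time_s: 12.57
tcp_pos: [0.39, -0.2869, 0.2224]
ee_rot: [0.65, -0.637, 0.25, -0.332]
wrist_force: [-2.2, -7.9, -0.0]
gripper_width: 0.0134
```

```bash
python3 door.py
```

```text
t 12.57 tcp cup mm [-92.8 -25.8 222.4] F cup [-0.9 -8.2 -0. ] w 13.4
 tool x in cup [ 0.772 -0.627  0.099] y [ 0.117 -0.012 -0.993] z [0.624 0.779 0.065] q [-0.86 -0.06  1.84  0.07  1.26 -0.02]
a est 0.859 off 1.9 mm
tool yaw phi(ccw from -Y) 0.889
```

{"api": "step_arm", "payload": {
  "increments": [
    [-0.015,0,0.016,-0.7,0],
    [-0.014,0,0.021,-0.8,0],
    [-0.011,0,0.026,-0.8,0]
  ]
}}

```text
time_s: 12.82
tcp_pos: [0.3936, -0.2634, 0.2225]
ee_rot: [-0.665, 0.671, -0.188, 0.269]
wrist_force: [-2.3, -4.3, 0.6]
gripper_width: 0.014
```

```bash
python3 door.py
```

```text
t 12.82 tcp cup mm [-93.3  -2.1 222.5] F cup [-1.5 -4.6  0.6] w 14.0
 tool x in cup [ 0.877 -0.468  0.111] y [ 0.112 -0.026 -0.993] z [0.467 0.884 0.03 ] q [-0.8  -0.09  1.87  0.05  1.26 -0.16]
a est 1.095 off 1.4 mm
tool yaw phi(ccw from -Y) 1.081
```

{"api": "step_arm", "payload": {
  "increments": [
    [-0.009,0,0.028,-0.7,0],
    [-0.005,0,0.031,-0.8,0]
  ]
}}

```text
time_s: 12.98
tcp_pos: [0.4003, -0.2433, 0.2225]
ee_rot: [-0.673, 0.689, -0.148, 0.225]
wrist_force: [-2.2, -5.0, 1.1]
gripper_width: 0.0138
```

```bash
python3 door.py
```

```text
t 12.98 tcp cup mm [-90.1  18.9 222.5] F cup [-1.4 -5.3  1.1] w 13.8
 tool x in cup [ 0.929 -0.354  0.111] y [ 0.106 -0.033 -0.994] z [0.355 0.935 0.007] q [-0.75 -0.1   1.88  0.03  1.26 -0.23]
a est 1.258 off 1.0 mm
tool yaw phi(ccw from -Y) 1.207
```

{"api": "step_arm", "payload": {
  "increments": [
    [-0.003,0,0.031,-0.8,0],
    [0,0,0.031,-0.8,0]
  ]
}}

```text
time_s: 13.15
tcp_pos: [0.4094, -0.2225, 0.2225]
ee_rot: [-0.679, 0.704, -0.104, 0.177]
wrist_force: [1.0, -4.5, -0.3]
gripper_width: 0.0136
```

```bash
python3 door.py
```

```text
t 13.15 tcp cup mm [-84.7  40.9 222.5] F cup [ 1.8 -4.3 -0.3] w 13.6
 tool x in cup [ 0.968 -0.226  0.107] y [ 0.101 -0.038 -0.994] z [ 0.229  0.973 -0.014] q [-0.7  -0.1   1.88  0.02  1.26 -0.3 ]
a est 1.408 off 0.6 mm
tool yaw phi(ccw from -Y) 1.342
```

{"api": "step_arm", "payload": {
  "increments": [
    [0.003,0,0.02,-0.5,0]
  ]
}}

```text
time_s: 13.23
tcp_pos: [0.413, -0.2153, 0.2225]
ee_rot: [-0.681, 0.708, -0.09, 0.161]
wrist_force: [-0.7, -1.7, 1.7]
gripper_width: 0.0139
```

{"api": "step_arm", "payload": {
  "increments": [
    [0.003,0,0.015,-0.3,0]
  ]
}}

```text
time_s: 13.32
tcp_pos: [0.4158, -0.21, 0.2226]
ee_rot: [-0.682, 0.711, -0.082, 0.151]
wrist_force: [-2.7, -4.2, 5.0]
gripper_width: 0.0138
```

{"api": "step_arm", "payload": {
  "increments": [
    [0.002,0,0.012,0,0]
  ]
}}

```text
time_s: 13.4
tcp_pos: [0.4162, -0.209, 0.2227]
ee_rot: [-0.679, 0.715, -0.083, 0.148]
wrist_force: [-9.5, -19.0, -0.3]
gripper_width: 0.0134
```

```bash
python3 door.py
```

```text
t 13.40 tcp cup mm [-80.2  55.3 222.7] F cup [ -6.1 -20.3  -0.3] w 13.4
 tool x in cup [ 0.983 -0.155  0.1  ] y [ 0.093 -0.05  -0.994] z [ 0.159  0.987 -0.035] q [-0.65 -0.1   1.88 -0.    1.26 -0.32]
a est 1.499 off 0.3 mm
tool yaw phi(ccw from -Y) 1.414
```

At the stop with 20 N and a≈1.48. Releasing.

{"api": "step_arm", "payload": {
  "increments": [
    [0,0,0,0,50],
    [0,0,0,0,50],
    [0,0,0,0,50],
    [0,0,0,0,50],
    [0,0,0,0,50]
  ]
}}

```text
time_s: 13.82
tcp_pos: [0.4178, -0.2084, 0.2228]
ee_rot: [-0.679, 0.714, -0.082, 0.15]
wrist_force: [-0.6, -0.6, 0.0]
gripper_width: 0.0433
```

```bash
python3 door.py;python3 -c "
from h import *
grab('wrist','w6')"
```

```text
t 13.82 tcp cup mm [-78.8  56.2 222.8] F cup [-0.5 -0.7  0. ] w 43.3
 tool x in cup [ 0.983 -0.155  0.103] y [ 0.096 -0.049 -0.994] z [ 0.159  0.987 -0.034] q [-0.65 -0.1   1.88  0.    1.26 -0.32]
a est 1.507 off 1.4 mm
tool yaw phi(ccw from -Y) 1.414
```

View pics/w6.png

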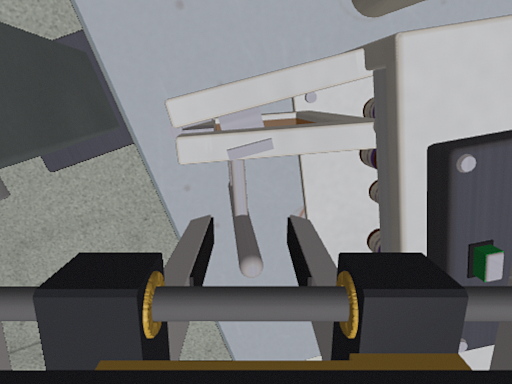

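The wrist view shows both leaves folded side by side at the left, around (270,120), with the bar's end at (250,268) free between the open jaws. Lift straight up.

{"api": "step_arm", "payload": {
  "increments": [
    [0.003,-0.03,0,0,50],
    [0.005,-0.05,0,0,50],
    [0.005,-0.06,0,0,50],
    [0.005,-0.07,0,0,50],
    [0.005,-0.07,0,0,50],
    [0,0,0,0,50]
  ]
}}

```text
time_s: 14.37
tcp_pos: [0.4156, -0.202, 0.3364]
ee_rot: [-0.681, 0.712, -0.084, 0.148]
wrist_force: [1.1, -0.2, 1.2]
gripper_width: 0.0495
```

```bash
python3 door.py
```

```text
t 14.37 tcp cup mm [-82.   62.1 336.4] F cup [1.1 0.  1.2] w 49.5
 tool x in cup [ 0.983 -0.156  0.096] y [ 0.091 -0.043 -0.995] z [ 0.16   0.987 -0.028] q [-0.64 -0.18  1.71  0.    1.51 -0.31]
a est 1.533 off 3.7 mm
tool yaw phi(ccw from -Y) 1.413
```

{"api": "step_arm", "payload": {
  "increments": [
    [0,0,-0.08,0,50],
    [0,0,-0.08,0,50],
    [0,0,-0.08,0,50],
    [0,0,-0.08,0,50],
    [0,0,-0.08,0,50],
    [0,0,-0.08,0,50],
    [0,0,-0.08,0,50],
    [0,0,0,0,50],
    [0,0,0,0,50]
  ]
}}

```text
time_s: 15.12
tcp_pos: [0.3421, -0.421, 0.3394]
ee_rot: [-0.683, 0.711, -0.08, 0.148]
wrist_force: [0.8, -0.8, -0.0]
gripper_width: 0.05
```

Run:
```python
from h import *
f=grab('top','t7');grab('scene','s7');s,_=st();print(np.abs(s['dq']).max())
v,u=np.mgrid[0:384,0:512];c=(pts(f,u,v)-O)@np.stack([X,Y,Z]).T*1000
k=(c[...,0]<-5)&(c[...,0]>-180)&(c[...,1]>20)&(c[...,1]<180)&(c[...,2]>195)&(c[...,2]<250)&(f['range_z']>0)
print(k.sum(),c[k].min(0),c[k].max(0))
for a in range(-130,-5,12):
    q=c[k&(c[...,0]>=a)&(c[...,0]<a+12)]
    if len(q):print(a,np.round(np.percentile(q[:,1],[2,50,98])),len(q))
hsv=cv2.cvtColor(f['color'],cv2.COLOR_RGB2HSV)
red=((hsv[...,0]<8)|(hsv[...,0]>172))&(hsv[...,1]>150)&(hsv[...,2]>80)
k=red&(u>150)&(u<190)&(v>180)&(v<215);print('timer',pts(f,u,v)[k].mean(0))
```

```text
t 15.22 tcp cup mm [-116.9 -164.9  339.5] F cup [-0.1 -0.3 -0.1] w 50.3
 tool x in cup [ 0.984 -0.148  0.102] y [ 0.097 -0.04  -0.995] z [ 0.152  0.988 -0.025] q [-1.08  0.    1.54  0.05  1.51 -0.76]
0.02475196448514914
494 [-110.32926372   45.98484321  195.02182258] [ -5.18280728 144.62645116 243.35805942]
-118 [101. 113. 134.] 20
-106 [100. 121. 136.] 51
-94 [ 49. 110. 137.] 61
-82 [ 47. 109. 138.] 74
-70 [ 96. 109. 139.] 56
-58 [ 96. 108. 140.] 52
-46 [ 94. 128. 141.] 57
-34 [ 93. 107. 142.] 48
-22 [ 92. 129. 144.] 53
-10 [ 92. 104. 142.] 22
timer [0.47408224 0.00824235 0.10257447]
```

View pics/t7.png

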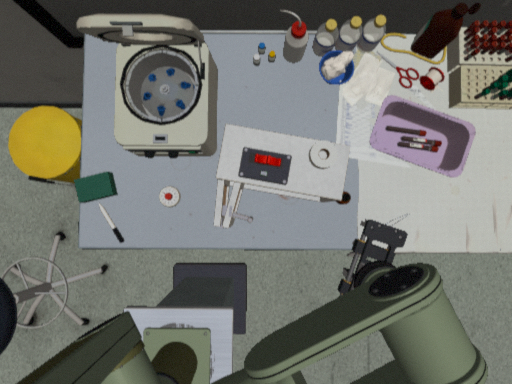

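View pics/s7.png

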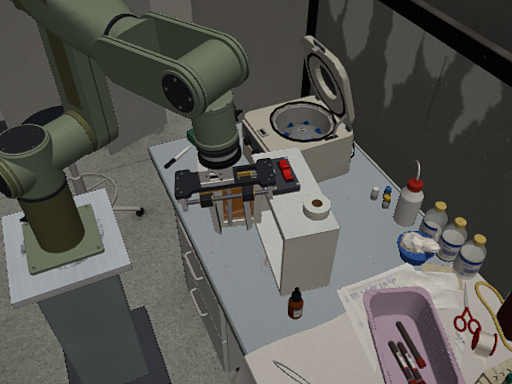

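The top view shows both leaves folded at (230,200), with slopes giving a≈1.48. The pin shows at (258,179), with the timer at (169,197), the roll at (320,154) and the dropper at (344,198). I'll compare with the first picture, then hand in.

Run:
```python
import cv2,numpy as np
for n,a,b,bx in(('timer','top0','t7',(155,183,185,211)),('roll','top0','t7',(303,335,138,170)),('dropper','top0','t7',(337,354,190,207)),('roll_s','scene0','s7',(300,333,193,222)),('dropper_s','scene0','s7',(284,306,285,322))):
    A,B=[cv2.imread(f'pics/{x}.png',0)[bx[2]:bx[3],bx[0]:bx[1]].astype(np.float32) for x in(a,b)]
    print(n,cv2.phaseCorrelate(A,B,cv2.createHanningWindow(A.shape[::-1],cv2.CV_32F)))
```

```text
timer ((-0.10551353306648359, 0.6213003502692782), 0.9331940153498709)
roll ((0.056201607558751476, 0.07473740045575283), 0.9553530910052359)
dropper ((-0.09143106561992376, -0.13209319278240628), 1.0144459943712494)
roll_s ((-0.0064590472738856874, -0.05031328107208388), 0.9954248706499735)
dropper_s ((-0.08781048671795233, 0.0591035601758918), 1.0361515149474143)
```

```bash
sleep 1; python3 -c "
from workcell import hand_in
print(hand_in())"
```

```text
the job is handed in; nothing more can be done
None
```

I drew the bolt, folded the bifold door fully open at the left, and handed the job in at about 15 s of robot time, with the arm well clear.

- **Bolt:** I rolled the red wheel left in three strokes with the closed fingertip, until it pushed back with 17 N at its stop. The bolt's green band stood clear of the hole. On the last stroke the fingertip then slipped over the ridge, and the pin was still out afterwards.
- **Door:** I gripped the pull bar and followed its path, turning the tool with the leaf, until it met the stop at 20 N. I then released it. From above, the slopes of both leaves give a fold angle of about 1.48 rad, the full fold.
- **Objects left alone:** Comparing the first and last pictures, the label roll and dropper bottle moved by 0.13 pixel or less.
- **Checks that disagreed:**
  - The timer comparison gave about 0.6 pixel (roughly 2 mm). The arm's path came nowhere near the timer, so I took this as image noise and did not check further.
  - A second estimate of the timer's position was spoiled by a bad depth pixel, and I ignored it.
  - The tool tilted by about 0.1 rad during the pull. The forces I read stayed at about 21 N or less.

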